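# Space sample boards on a drying rail with a fork spacer

### The arm

A 6-joint arm with a two-finger parallel gripper is mounted at the origin on a cart in front of the work surface, level with it; the furniture and walls round the work are solid. World frame = base frame: x ahead of the robot, y to its left, z up, the work surface at z = 0. Lengths are in m, angles in rad, forces in N, time in s.
With the tool pointing down it reaches from about 0.35 to 0.775 m from the base axis. Payload 7.3 kg.
Tool frame: the origin (TCP) lies at the centre of the arm's flange, where the gripper is bolted on; the fingertips stand 178 mm ahead of it and the grasp point (between the pads) lies 159 mm ahead of it (tip_extent is the distance from the TCP to the fingertips, in m); z points along the fingers, y is the line along which they close (so a half turn about z gives the same grasp; the last joint's range is limited). The gripper opens to 92 mm and grips with 3 to 60 N. Pads are 19 mm wide; open, the fingers measure 130 mm over their backs; the gripper's body (75 mm by 190 mm) begins 47 mm behind the grasp point.
Start: joints at [-1.401, 0.342, 1.524, -0, 1.275, -0.146], TCP at [0.163, -0.499, 0.405] pointing down, gripper open.
Joint ranges: [-2.53, 2.53], [-0.77, 2.02], [0.04, 2.7], [-1, 4.14], [0.28, 2.66], [-3.11, 3.11]. Speed limits (rad/s): [2.57, 2.57, 3.14, 3.14, 3.14, 3.14].

### API

Orientations are given as [roll, pitch, yaw] about the fixed x, y, z axes, in that order (R = Rz(yaw) Ry(pitch) Rx(roll)).
In Python, from cell import * gives the robot as it stands.
- The arm moves only by the tool arm_command, never from a script. Its arguments are lists of equal length, an entry for each row: "xyz": the shift along the world's x, y, z in mm, a list of three; "spin": the turn about the world's z in degrees. In form: {"xyz": [[tx, ty, tz], ...], "spin": [spin, ...]}. A call has 1 to 20 rows; each row shifts and turns the commanded pose from where the row before left it; what a row does not reach is not made up. A row lasts 1/10 s, in which the tool goes at most 50 mm and 8.59 degrees, less where a joint would pass 70% of its speed; a pose out of reach is approached as far as the arm can. A call with a gripper value outside its range is refused whole. "jaw" is the opening, from -1 (shut) to 1 (fully open), set as the call begins (left out, the last holds). The fingers move at their own pace and stop on an object; "squeeze" is the grip in N (left out, the last holds). Time passes only in rows, so rows that do not move let the fingers close. It gives the time, the measured TCP pose, the force, the opening and the grip force at its end, in the units of the state.
- observe(): the state, without advancing time (a new reading comes with each control period).
- read_camera(name): name is "scene" or "top"; returns a dict with "img" (384x512x3 uint8, red, green, blue), "depth" (384x512 float32, m along the optical axis (not along the pixel's ray), 0 where there is no reading), "fx", "fy", "cx", "cy" (pixels), "world_from_camera" (4x4, takes a point from camera to world coordinates). Camera axes: x right, y up, looking along -z (the intrinsics and any distortion apply to the point x, -y, -z); pixel columns grow to the right and rows downward; lengths in m; the calibration is good to about 2 mm. A picture is of the moment at which its call begins.
- hand_in(): hands the job in; it is judged then, once.
The state is a dict: "time": time; "qpos": joint angles; "qvel": joint speeds; "joint_efforts": joint torques, N m; "tool_pos": TCP position; "tool_rot": TCP orientation; "contact_force": force on the tool from outside, world axes, zero at the start; "torque": the same for the moment, N m; "opening": finger opening in m; "grip_force": force on a finger pad.
Only numpy, scipy, OpenCV 4.12 (cv2) and the standard library are available. Lean on these libraries where they do the work, as an engineer would, in place of code of your own. Each camera call takes 0.05 s, during which the arm holds its last target. There are 200 camera calls.

### The job

Set the three sample boards on the drying rail at equal gaps with the red fork spacer, working outward from the steel end stop: blue, then yellow, then green. Straddle each board from above with the fork's thick block on the stop side and slide the board gently towards the stop until the block is felt to bear, lightly but steadily, on the stop or on the board set before, without pushing that one out of its place. Then stand the fork upright on the bench, clear of the rail, and leave the other things as they are.

Things in the scene. Friction and masses are not known exactly. Their poses are not given: they have to be found in the camera images.
- rail: Aluminium drying rail, 50 wide (x) x 300 long (y), 20 high, with two dark cross feet 110 mm long in x; fixed to the bench. Origin: centre of its underside, on the bench. Its y axis runs along the rail away from the end stop; z up.
- stop: Steel end stop plate fixed on the rail near its -y end, 80 wide x 8 thick, top 115 mm above the bench. Origin: on its face towards the boards, mid-width, at bench level (130 mm from the rail's origin); axes as the rail's, so the boards lie at +y.
- board_1: Upright blue sample board, 80 wide (x) x 12 thick (y), from z 33 to 115 mm, on a black carrier captive on the rail. Slides along the rail's y only, at about 6 N, and stays where left; cannot lift off. Origin: mid-thickness and mid-width, at bench level. Axes as the rail's. Nearest to the stop.
- board_2: Upright yellow sample board, 80 wide (x) x 12 thick (y), from z 33 to 115 mm, on a black carrier captive on the rail. Slides along the rail's y only, at about 6 N, and stays where left; cannot lift off. Origin: mid-thickness and mid-width, at bench level. Axes as the rail's. Middle board.
- board_3: Upright green sample board, 80 wide (x) x 12 thick (y), from z 33 to 115 mm, on a black carrier captive on the rail. Slides along the rail's y only, at about 6 N, and stays where left; cannot lift off. Origin: mid-thickness and mid-width, at bench level. Axes as the rail's. Farthest from the stop.
- fork: Loose red fork spacer, black handle; stands on its prongs; 36 mm wide (x), 94 high, 120 g. Origin: at the foot, under mid-slot. Along y: thick block -28 to -8 mm, slot -8 to +8 (32 deep, 4 mm play on a 12 mm board), tongue +8 to +15. Bridge z 32 to 44. With the tongue pushing a board and the block on its neighbour, the clear gap is the wanted 24 mm (20 block + 4 play).
- fork_handle (a point): Middle of the fork's black handle, 69 mm above the fork's foot and over mid-slot. Handle 30 (x) x 18 (y), from z 44 to 94 mm; grip across the 18 mm. Axes as the fork's.
- bottle: White screw-capped plastic bottle, 56 mm across, 105 high, standing behind the rail. Origin at its foot. Bystander.
- jar: Small jar with rust-red body and black lid, 49 mm across, 56 high. Origin at its foot. Bystander.
- tape: Roll of masking tape lying flat, 86 mm across, 24 high. Origin at its underside. Bystander.
Mind the look-alikes: they are no part of the job. Several things have the shape of the fork; the one meant has the colours described above.

How it is judged:
On the way, in this order (a step that is already met when the one before it is completed fails the run):
1. the fork bears on the stop with more than 1.5 N while the blue board stands at its 24 mm gap (within 1.5 mm) (y of board_1 in the frame of stop between 0.0285 and 0.0315 m and contact force between fork and stop above 1.5 N), for 0.1 s.
2. the fork bears on the blue board with more than 1.5 N while the yellow board stands at its 24 mm gap (within 1.5 mm) (y of board_2 in the frame of board_1 between 0.0345 and 0.0375 m and contact force between fork and board_1 above 1.5 N), for 0.1 s.
3. the fork bears on the yellow board with more than 1.5 N while the green board stands at its 24 mm gap (within 1.5 mm) (y of board_3 in the frame of board_2 between 0.0345 and 0.0375 m and contact force between fork and board_2 above 1.5 N), for 0.1 s.
At the end, for the whole second after the job is handed in: The clear gaps stop-blue, blue-yellow and yellow-green are each 24 mm within 1.5 mm, the boards are still, and the fork stands upright and released on the bench, not touching the rail or anything on it (y of board_1 in the frame of stop between 0.0285 and 0.0315 m and y of board_2 in the frame of board_1 between 0.0345 and 0.0375 m and y of board_3 in the frame of board_2 between 0.0345 and 0.0375 m and angle between fork's own z axis and vertical below 0.1 rad and height (world z) of fork between -0.004 and 0.004 m and contact force between fork and rail below 0.05 N and linear speed of fork below 0.02 m/s and linear speed of each of board_1, board_2, board_3 below 0.01 m/s).
It fails at once if the fork is pressed on the end stop with more than 15 N (contact force between fork and stop above 15 N).
It fails at once if the fork is pressed on a board with more than 22 N (contact force between fork and board_1 above 22 N or contact force between fork and board_2 above 22 N or contact force between fork and board_3 above 22 N).
It fails at once if the bottle, jar or tape roll is moved by more than 15 mm (distance of any of bottle, jar, tape from where it was at the start of the episode above 0.015 m).
It also fails if it takes over 69 s, if anything falls off the work surface, if the arm or the gripper's body presses on something with over 40 N, if the wrist force passes 120 N, or if a joint passes its speed limit or range.

## Working session

There is one attempt and no reset: what is moved stays moved. The work goes in short steps, Python scripts to look and compute and a tool call to move; the robot and the scene stay as the last step left them, time stands still between calls to the robot, and variables do not carry over. Pictures are saved under pics/ and viewed, at most 10 in all, crops included, and the job is handed in when it is done.

Besides the shell and the picture viewer there is one more tool, called after ">>>" as name(argument=value, ...), one argument or row to a line, values as JSON. arm_command: Moves the arm, as the interface text tells. Its arguments: {"type":"object","properties":{"xyz":{"type":"array","items":{"type":"array","items":{"type":"number"}}},"spin":{"type":"array","items":{"type":"number"}},"jaw":{"type":"number"},"squeeze":{"type":"number"}},"required":["xyz","spin"]}

```bash
mkdir -p pics
cat > h.py <<'E'
from cell import *
import numpy as np, cv2
def cloud(c):
    d=c["depth"];v,u=np.indices(d.shape)
    x=(u-c["cx"])/c["fx"]*d;y=(v-c["cy"])/c["fy"]*d
    P=np.stack([x,-y,-d,np.ones_like(d)],-1)@np.array(c["world_from_camera"]).T
    return P[...,:3]
def save(c,n): cv2.imwrite("pics/"+n,c["img"][...,::-1])
E
python3 - <<'E'
from h import *
for n in("scene","top"):
    c=read_camera(n);save(c,n+"0.png");np.savez("/tmp/"+n,img=c["img"],P=cloud(c),d=c["depth"])
    print(n,[k for k in c],c["fx"],np.round(c["world_from_camera"],3).tolist())
print(observe())
E
```

```text
scene ['img', 'depth', 'fx', 'fy', 'cx', 'cy', 'world_from_camera'] 430.9399351850929 [[-0.961, 0.242, -0.132, 0.418], [-0.275, -0.823, 0.497, 0.625], [0.012, 0.514, 0.858, 1.085], [0.0, 0.0, 0.0, 1.0]]
top ['img', 'depth', 'fx', 'fy', 'cx', 'cy', 'world_from_camera'] 357.48558190722684 [[-0.02, 0.989, -0.148, 0.39], [-1.0, -0.018, 0.019, 0.031], [0.016, 0.149, 0.989, 1.216], [0.0, 0.0, 0.0, 1.0]]
{'time': 0.1, 'qpos': array([-1.40101378e+00,  3.42621997e-01,  1.52493096e+00, -3.96099534e-07,
        1.27539053e+00, -1.46002417e-01]), 'qvel': array([-0.00072417, -0.00103615, -0.0036148 ,  0.00050376, -0.00042365,
       -0.00027035]), 'joint_efforts': array([ 7.39341267e-04, -4.32005489e+01, -2.44695157e+01,  7.18560931e-02,
        5.26295824e-02, -4.97300948e-05]), 'tool_pos': array([ 0.16304361, -0.49890712,  0.40412711]), 'tool_rot': array([-3.14025613e+00, -1.96150800e-04,  3.15784946e-01]), 'contact_force': array([-0.97646838,  0.13531585, -0.61306077]), 'torque': array([ 0.02487711,  0.0020129 , -0.01221388]), 'grip_force': 0.0, 'opening': 0.0920506382238113}
```

View pics/scene0.png

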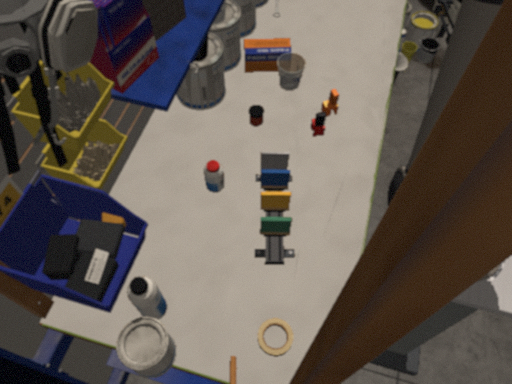

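View pics/top0.png

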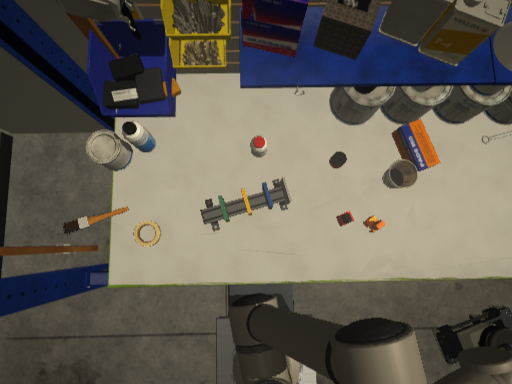

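The top view shows the rail from (205,215) to (288,192), with blue at (267,195), yellow at (247,202) and green at (224,208). The red fork is at (345,218), with an orange look-alike at (373,224). Next I'll measure these.

Run:
```python
from h import *
t=np.load("/tmp/top.npz");s=np.load("/tmp/scene.npz")
a=cv2.resize(t["img"][165:245,195:395],None,fx=4,fy=4,interpolation=cv2.INTER_CUBIC)
b=cv2.resize(s["img"][80:270,240:350],None,fx=3,fy=3,interpolation=cv2.INTER_CUBIC)[:, :]
b=b[:570]
cv2.imwrite("pics/a.png",a[...,::-1]);cv2.imwrite("pics/b.png",b[...,::-1])
for n,q in(("top",t),("scene",s)):
    P=q["P"];hsv=cv2.cvtColor(q["img"],cv2.COLOR_RGB2HSV).astype(int);H,S,V=hsv[...,0],hsv[...,1],hsv[...,2]
    reg=(P[...,0]>.2)&(P[...,0]<.75)&(abs(P[...,1])<.5)&(P[...,2]>.006)&(P[...,2]<.13)&(q["d"]>0)
    for nm,m in dict(blue=(H>95)&(H<125)&(S>110),yel=(H>17)&(H<30)&(S>130),grn=(H>50)&(H<90)&(S>80),red=((H<6)|(H>174))&(S>150),any=S>=0).items():
        k,L,st,_=cv2.connectedComponentsWithStats((reg&m).astype(np.uint8))
        for i in range(1,k):
            if st[i,4]<12: continue
            p=P[L==i]; top=p[p[:,2]>p[:,2].max()-.012]
            r=cv2.minAreaRect((top[:,:2]*1000).astype(np.float32))
            print(n,nm,st[i],np.round(p.min(0),3),np.round(p.max(0),3),"top",np.round(r[0],1),np.round(r[1],1),round(r[2],1))
```

```text
top blue [402 129  13  27  99] [ 0.66 -0.5   0.08] [ 0.749 -0.464  0.091] top [ 707.9 -491.1] [94.  27.8] 20.1
top blue [143 139  12  13  86] [0.705 0.368 0.011] [0.732 0.398 0.088] top [719. 374.] [ 2.8 18.5] 50.3
top blue [263 183  10  23  75] [ 0.502 -0.027  0.11 ] [ 0.571 -0.     0.118] top [536.1 -13.3] [73.7  9.9] 15.5
top yel [241 189  11  26 104] [0.479 0.039 0.016] [0.553 0.069 0.12 ] top [517.7  54.2] [76.5 11.9] 15.8
top yel [369 217   7   4  12] [ 0.453 -0.368  0.04 ] [ 0.463 -0.348  0.046] top [ 459.2 -358.9] [20.7  9.3] 80.2
top grn [219 196  10  24  86] [0.461 0.112 0.086] [0.533 0.137 0.12 ] top [497.  125.9] [74.7 10.9] 15.8
top red [254 137  11  11  97] [ 0.69  -0.007  0.096] [0.723 0.025 0.109] top [706.4   9.3] [32.1 32.6] 88.9
top red [347 211   7  10  18] [ 0.452 -0.296  0.039] [ 0.484 -0.267  0.095] top [ 463.9 -272.6] [27.8  3.5] 22.8
top any [ 102  129   54   41 1141] [0.644 0.365 0.006] [0.75 0.5  0.13] top [696.8 433.5] [104.5 134.1] 0.8
top any [ 382  128   36   68 1362] [ 0.539 -0.5    0.006] [ 0.75  -0.402  0.106] top [ 598.  -448.7] [92.1 93.4] 0.1
top 
[... 4953 characters left out ...]
.06 ] top [ 665.8 -254.8] [49.2 47.9] 86.5
scene any [ 254  152   41  113 3068] [ 0.435 -0.102  0.006] [0.604 0.212 0.119] top [529.9  29.3] [ 79.  218.5] 15.8
scene any [203 160  21  32 550] [ 0.685 -0.012  0.007] [0.75  0.041 0.108] top [713.3  12.8] [35.7 35.4] 54.3
scene any [ 122  288   53   71 1597] [0.646 0.377 0.006] [0.75 0.5  0.13] top [698.4 440.7] [103.6 117.7] 0.3
scene any [219 295   8   5  17] [0.574 0.322 0.006] [0.592 0.33  0.008] top [583.2 325.5] [ 8.2 17.8] 87.0
scene any [257 315  36  42 690] [0.389 0.332 0.006] [0.474 0.429 0.028] top [432.2 386.1] [85.  84.9] 59.9
scene any [229 356   7  23 144] [0.496 0.455 0.006] [0.521 0.5   0.017] top [509.5 478.9] [14.3 48.4] 17.7
```

View pics/a.png

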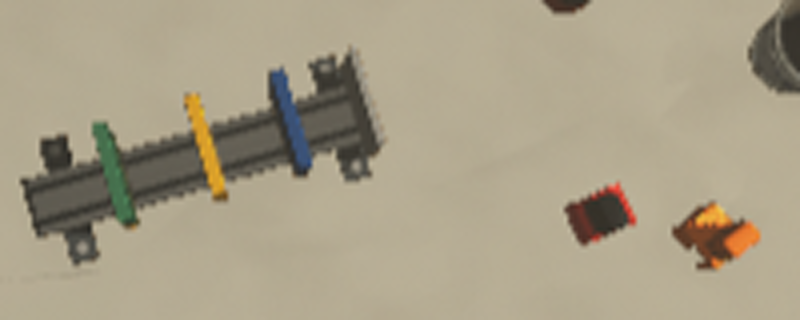

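View pics/b.png

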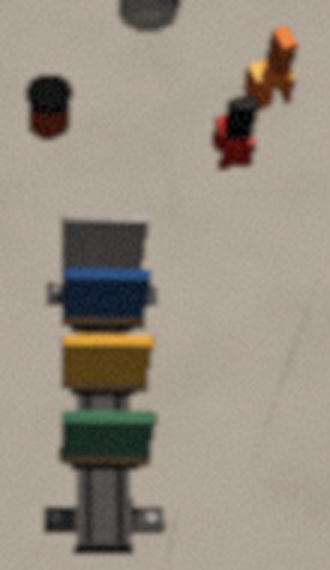

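The crops show the fork at (600,213) in the top crop, with its black handle and a red strip beyond it. The stop is at the right end (365,105). I'll fit box models to the clouds from both cameras.

```bash
cat > fit.py <<'E'
import numpy as np
from scipy.optimize import least_squares
def boxd(p,lo,hi):
    c=(np.array(lo)+hi)/2;h=(np.array(hi)-lo)/2;q=abs(p-c)-h
    return np.linalg.norm(np.maximum(q,0),axis=1)+np.minimum(q.max(1),0)
def loc(P,x,y,a):
    d=P-np.array([x,y,0]);c,s=np.cos(a),np.sin(a)
    return np.c_[c*d[:,0]+s*d[:,1],-s*d[:,0]+c*d[:,1],P[:,2]]
FORK=[([-18,-28,0],[18,-8,44]),([-18,8,0],[18,15,44]),([-18,-8,32],[18,8,44]),([-15,-9,44],[15,9,94])]
def dist(p,boxes): return np.min(np.abs([boxd(p,l,h) for l,h in boxes]),axis=0)
def fork_res(v,P,z=0): 
    p=loc(P-np.array([0,0,z]),v[0],v[1],v[2])
    return dist(p,FORK)
def rail_boxes(b): return [([-40,-8,20],[40,0,115])]+[([-40,y-6,33],[40,y+6,115]) for y in b]
def rail_res(v,P): return dist(loc(P,*v[:3]),rail_boxes(v[3:6]))
def solve(f,v0s,P,**k):
    r=[least_squares(f,v,args=(P,),loss="cauchy",f_scale=2,x_scale=[1,1,.02]+[1]*(len(v)-3),kwargs=k) for v in v0s]
    return sorted(r,key=lambda r:r.cost)
E
cat > m1.py <<'E'
from h import *; from fit import *
for n in("top","scene"):
    q=np.load(f"/tmp/{n}.npz");P=q["P"].reshape(-1,3)*1000;P=P[q["d"].ravel()>0]
    m=(abs(P[:,0]-465)<55)&(P[:,1]>-322)&(P[:,1]<-225)&(P[:,2]>9)&(P[:,2]<100)
    r=solve(fork_res,[[465,-268,np.radians(a)] for a in range(0,360,30)],P[m])
    print(n,"fork",m.sum(),[(np.round([*x.x[:2],np.degrees(x.x[2])%360],1).tolist(),round(x.cost,1)) for x in r[:9:2]])
    m=(P[:,0]>440)&(P[:,0]<610)&(P[:,1]>-105)&(P[:,1]<170)&(P[:,2]>80)&(P[:,2]<125)
    r=solve(rail_res,[[550,-65,.274,52,122,196],[550,-60,.274,47,118,190]],P[m])
    for x in r: print(n,"rail",m.sum(),np.round(x.x,3),round(x.cost,1))
E
python3 m1.py
```

```text
top fork 248 [([460.6, -266.2, 21.9], np.float64(689.5)), ([460.6, -266.2, 21.9], np.float64(689.5)), ([464.9, -270.0, 293.3], np.float64(810.1)), ([461.0, -271.4, 110.1], np.float64(846.4)), ([461.0, -271.3, 111.4], np.float64(846.5))]
top rail 438 [ 5.53233e+02 -6.87680e+01  2.70000e-01  5.80880e+01  1.27785e+02
  2.03382e+02] 314.6
top rail 438 [ 5.53229e+02 -6.87700e+01  2.70000e-01  5.80890e+01  1.28126e+02
  2.03382e+02] 314.6
scene fork 290 [([465.5, -265.6, 22.0], np.float64(275.7)), ([465.5, -265.6, 22.0], np.float64(275.7)), ([465.2, -265.4, 201.4], np.float64(517.7)), ([465.2, -265.4, 201.4], np.float64(517.7)), ([469.5, -268.6, 293.5], np.float64(519.2))]
scene rail 1163 [ 5.55064e+02 -6.13830e+01  2.72000e-01  5.04400e+01  1.20484e+02
  1.95526e+02] 811.9
scene rail 1163 [ 5.55064e+02 -6.13830e+01  2.72000e-01  5.04400e+01  1.20484e+02
  1.95526e+02] 811.9
```

>>> arm_command(
  xyz=[
    [15,12,0],
    [25,19,0],
    [25,19,0],
    [25,19,0],
    [25,19,0],
    [25,19,0],
    [25,19,0],
    [25,19,0],
    [25,19,0],
    [25,19,0],
    [25,19,0],
    [25,19,0],
    [10,12,0],
    [0,0,-15],
    [0,0,-25],
    [0,0,-25],
    [0,0,-15],
    [0,0,0],
  ],
  spin=[0.3,0.3,0.3,0.3,0.3,0.3,0.3,0.3,0.3,0.3,0.3,0.3,0.3,0,0,0,0,0],
  jaw=0.2,
)

```text
time: 1.9
tool_pos: [0.4621, -0.2658, 0.3224]
tool_rot: [-3.137, 0.003, 0.384]
contact_force: [0.0, 0.7, -0.6]
opening: 0.0551
grip_force: 0.0
```

>>> arm_command(
  xyz=[
    [1,0,-15],
    [0,0,-25],
    [0,0,-25],
    [0,0,-17],
    [0,0,-10],
    [0,0,0],
    [0,0,0],
  ],
  spin=[0,0,0,0,0,0,0],
)

```text
time: 2.6
tool_pos: [0.4643, -0.2664, 0.2337]
tool_rot: [3.14, -0.001, 0.384]
contact_force: [0.1, 0.2, -0.5]
opening: 0.0549
grip_force: 0.0
```

>>> arm_command(
  xyz=[
    [0,0,0],
    [0,0,0],
    [0,0,0],
    [0,0,0],
    [0,0,0],
    [0,0,0],
  ],
  spin=[0,0,0,0,0,0],
  jaw=-1,
  squeeze=40,
)

```text
time: 3.2
tool_pos: [0.4641, -0.266, 0.2328]
tool_rot: [3.141, -0.0, 0.384]
contact_force: [-0.7, 0.1, 1.3]
opening: 0.0181
grip_force: 39.9
```

>>> arm_command(
  xyz=[
    [0,0,10],
    [0,0,25],
    [0,0,30],
    [0,0,30],
    [0,0,30],
    [0,0,15],
    [4,13,0],
    [8,25,0],
    [8,25,0],
    [8,25,0],
    [8,25,0],
    [8,25,0],
    [8,25,0],
    [8,25,0],
    [8,25,0],
    [5,25,0],
    [2,15,0],
    [0,0,0],
    [0,0,0],
  ],
  spin=[0,0,0,0,0,0,-0.6,-0.6,-0.6,-0.6,-0.6,-0.6,-0.6,-0.6,-0.6,-0.6,-0.4,0,0],
)

```text
time: 5.1
tool_pos: [0.5389, -0.013, 0.373]
tool_rot: [3.141, 0.0, 0.273]
contact_force: [0.5, -0.3, -1.0]
opening: 0.0177
grip_force: 39.9
```

```bash
cat > m2.py <<'E'
from h import *; from fit import *; import sys
o=observe();T=o["tool_pos"]*1000;yaw=o["tool_rot"][2]
print(np.round(T,1),round(np.degrees(yaw),2),np.round(o["contact_force"],1))
a=.272
def ry(x,y): return -np.sin(a)*x+np.cos(a)*y
for n in("top","scene"):
    c=read_camera(n);save(c,f"{n}{sys.argv[1]}.png");P=cloud(c).reshape(-1,3)*1000;P=P[c["depth"].ravel()>0]
    z=T[2]-233
    p=loc(P-[0,0,z],T[0],T[1],yaw)
    m=(abs(p[:,0])<30)&(abs(p[:,1])<42)&(p[:,2]>3)&(p[:,2]<48)
    r=solve(fork_res,[[T[0],T[1],yaw]],P[m],z=z)[0]
    print(n,"fork",m.sum(),np.round([*r.x[:2],np.degrees(r.x[2])],1),"ry",round(ry(*r.x[:2]),1),"tcp ry",round(ry(*T[:2]),1),round(r.cost))
    m=(P[:,0]>440)&(P[:,0]<610)&(P[:,1]>-105)&(P[:,1]<170)&(P[:,2]>80)&(P[:,2]<min(122,max(z-3,112)))
    r=solve(rail_res,[[553,-65,.272,54,124,199]],P[m])[0];v=r.x
    print(n,m.sum(),"yaw",round(np.degrees(v[2]),2),"stop ry",round(ry(*v[:2]),1),"boards ry",np.round(ry(*v[:2])+v[3:],1),"y",np.round(v[3:],1))
E
python3 m2.py 1
```

```text
[538.9 -13.  373. ] 15.65 [ 0.5 -0.3 -1. ]
top fork 4 [501.3 -18.8  12.3] ry -152.8 tcp ry -157.3 0
top 195 yaw 15.56 stop ry -214.8 boards ry [-157.   -86.1  -11.4] y [ 57.8 128.8 203.4]
scene fork 35 [539.9 -13.2  15.9] ry -157.7 tcp ry -157.3 11
scene 931 yaw 15.47 stop ry -209.5 boards ry [-157.6  -87.8  -12.6] y [ 51.9 121.8 196.9]
```

>>> arm_command(
  xyz=[
    [0,0,-10],
    [0,0,-10],
    [0,0,-4],
    [0,0,-1],
    [0,0,-1],
    [0,0,0],
  ],
  spin=[0,0,0,0,0,0],
)

```text
time: 5.8
tool_pos: [0.5391, -0.0131, 0.3468]
tool_rot: [3.141, -0.0, 0.272]
contact_force: [-0.3, 0.1, -1.0]
opening: 0.0179
grip_force: 39.9
```

>>> arm_command(
  xyz=[
    [0,0,-0.7],
    [0,0,-0.7],
    [0,0,-0.7],
    [0,0,0],
  ],
  spin=[0,0,0,0],
)

```text
time: 6.2
tool_pos: [0.539, -0.013, 0.3446]
tool_rot: [3.142, 0.0, 0.272]
contact_force: [-0.4, 1.2, -1.4]
opening: 0.0178
grip_force: 39.9
```

>>> arm_command(
  xyz=[
    [0,0,-1],
    [0,0,-1],
    [0,0,0],
  ],
  spin=[0,0,0],
)

```text
time: 6.5
tool_pos: [0.539, -0.013, 0.3424]
tool_rot: [-3.142, 0.0, 0.272]
contact_force: [0.4, 0.4, -1.7]
opening: 0.0181
grip_force: 39.9
```

>>> arm_command(
  xyz=[
    [0,0,-2],
    [0,0,-4],
    [0,0,-5],
    [0,0,-5],
    [0,0,-2],
    [0,0,0],
  ],
  spin=[0,0,0,0,0,0],
)

```text
time: 7.1
tool_pos: [0.539, -0.013, 0.3241]
tool_rot: [-3.141, 0.001, 0.272]
contact_force: [0.1, -0.2, -2.0]
opening: 0.0181
grip_force: 39.9
```

>>> arm_command(
  xyz=[
    [0.27,-0.96,0],
    [0.27,-0.96,0],
    [0.27,-0.96,0],
    [0.27,-0.96,0],
    [0.54,-1.93,0],
    [0.54,-1.93,0],
  ],
  spin=[0,0,0,0,0,0],
)

```text
time: 7.7
tool_pos: [0.5411, -0.0199, 0.3248]
tool_rot: [-3.139, -0.0, 0.272]
contact_force: [0.4, 5.9, 0.7]
opening: 0.0175
grip_force: 39.9
```

>>> arm_command(
  xyz=[
    [0.54,-1.93,0],
    [0.54,-1.93,0],
    [0.54,-1.93,0],
    [0.54,-1.93,0],
    [0.54,-1.93,0],
  ],
  spin=[0,0,0,0,0],
)

```text
time: 8.2
tool_pos: [0.5438, -0.0295, 0.3248]
tool_rot: [-3.139, -0.0, 0.272]
contact_force: [-0.3, 5.8, -0.1]
opening: 0.0176
grip_force: 39.9
```

>>> arm_command(
  xyz=[
    [0.27,-0.96,0],
    [0.27,-0.96,0],
    [0.27,-0.96,0],
    [0.27,-0.96,0],
    [0.13,-0.48,0],
  ],
  spin=[0,0,0,0,0],
)

```text
time: 8.7
tool_pos: [0.545, -0.0339, 0.3248]
tool_rot: [-3.139, -0.0, 0.272]
contact_force: [0.4, 5.8, -0.1]
opening: 0.0181
grip_force: 39.9
```

>>> arm_command(
  xyz=[
    [0.13,-0.48,0],
    [0.13,-0.48,0],
    [0.13,-0.48,0],
  ],
  spin=[0,0,0],
)

```text
time: 9.0
tool_pos: [0.5454, -0.0353, 0.3248]
tool_rot: [-3.139, -0.0, 0.272]
contact_force: [-1.5, 4.7, 1.3]
opening: 0.0178
grip_force: 39.9
```

>>> arm_command(
  xyz=[
    [0.13,-0.48,0],
    [0.13,-0.48,0],
    [0.13,-0.48,0],
  ],
  spin=[0,0,0],
)

```text
time: 9.3
tool_pos: [0.5457, -0.0367, 0.3248]
tool_rot: [-3.139, -0.0, 0.272]
contact_force: [-1.5, 6.7, 0.1]
opening: 0.0178
grip_force: 39.9
```

>>> arm_command(
  xyz=[
    [0.11,-0.38,0],
    [0.11,-0.38,0],
    [0.11,-0.38,0],
  ],
  spin=[0,0,0],
)

```text
time: 9.6
tool_pos: [0.5461, -0.0378, 0.3248]
tool_rot: [-3.139, -0.0, 0.272]
contact_force: [-1.0, 6.5, 0.4]
opening: 0.0175
grip_force: 39.9
```

>>> arm_command(
  xyz=[
    [0.11,-0.38,0],
    [0.11,-0.38,0],
  ],
  spin=[0,0],
)

```text
time: 9.8
tool_pos: [0.5463, -0.0386, 0.3248]
tool_rot: [-3.139, -0.0, 0.272]
contact_force: [-1.1, 6.3, 0.1]
opening: 0.0181
grip_force: 39.9
```

>>> arm_command(
  xyz=[
    [0.11,-0.38,0],
    [0.11,-0.38,0],
  ],
  spin=[0,0],
)

```text
time: 10.0
tool_pos: [0.5465, -0.0393, 0.3248]
tool_rot: [-3.139, -0.0, 0.272]
contact_force: [-0.4, 5.5, 0.5]
opening: 0.0178
grip_force: 39.9
```

>>> arm_command(
  xyz=[
    [0.11,-0.38,0],
    [0.11,-0.38,0],
  ],
  spin=[0,0],
)

```text
time: 10.2
tool_pos: [0.5467, -0.0401, 0.3248]
tool_rot: [-3.139, -0.0, 0.272]
contact_force: [-0.8, 7.0, 1.1]
opening: 0.0174
grip_force: 39.9
```

>>> arm_command(
  xyz=[
    [0.11,-0.38,0],
    [0.11,-0.38,0],
  ],
  spin=[0,0],
)

```text
time: 10.4
tool_pos: [0.5469, -0.0409, 0.3248]
tool_rot: [-3.139, -0.0, 0.272]
contact_force: [-1.6, 6.1, 0.6]
opening: 0.0178
grip_force: 39.9
```

>>> arm_command(
  xyz=[
    [0.11,-0.38,0],
  ],
  spin=[0],
)

```text
time: 10.5
tool_pos: [0.547, -0.0412, 0.3248]
tool_rot: [-3.139, -0.0, 0.272]
contact_force: [-1.9, 5.1, 1.0]
opening: 0.0178
grip_force: 39.9
```

>>> arm_command(
  xyz=[
    [0.11,-0.38,0],
  ],
  spin=[0],
)

```text
time: 10.6
tool_pos: [0.5471, -0.0416, 0.3248]
tool_rot: [-3.139, -0.0, 0.272]
contact_force: [-1.2, 6.4, 0.0]
opening: 0.0177
grip_force: 39.9
```

```bash
python3 m2.py 2
```

```text
[547.1 -41.6 324.8] 15.58 [-1.2  6.4  0. ]
top fork 9 [517.9 -55.9 -18.4] ry -193.0 tcp ry -187.1 9
top 48 yaw 15.51 stop ry -214.8 boards ry [-183.8  -86.   -11.6] y [ 30.9 128.8 203.2]
scene fork 30 [552.9 -39.4  17.5] ry -186.5 tcp ry -187.1 23
scene 521 yaw 15.51 stop ry -215.7 boards ry [-172.8  -87.6  -12.6] y [ 42.9 128.1 203.1]
```

>>> arm_command(
  xyz=[
    [0.08,-0.29,0],
  ],
  spin=[0],
)

```text
time: 10.8
tool_pos: [0.5472, -0.0419, 0.3248]
tool_rot: [-3.139, -0.0, 0.272]
contact_force: [-0.9, 6.0, 0.7]
opening: 0.0178
grip_force: 39.9
```

>>> arm_command(
  xyz=[
    [0.08,-0.29,0],
  ],
  spin=[0],
)

```text
time: 10.9
tool_pos: [0.5473, -0.0422, 0.3248]
tool_rot: [-3.139, -0.0, 0.272]
contact_force: [-1.5, 6.0, 0.9]
opening: 0.0178
grip_force: 39.9
```

>>> arm_command(
  xyz=[
    [0.08,-0.29,0],
  ],
  spin=[0],
)

```text
time: 11.0
tool_pos: [0.5474, -0.0425, 0.3248]
tool_rot: [-3.139, -0.0, 0.272]
contact_force: [-0.9, 7.1, 0.6]
opening: 0.0177
grip_force: 39.9
```

>>> arm_command(
  xyz=[
    [0.08,-0.29,0],
  ],
  spin=[0],
)

```text
time: 11.1
tool_pos: [0.5474, -0.0427, 0.3248]
tool_rot: [-3.139, -0.0, 0.272]
contact_force: [-2.0, 6.0, 1.5]
opening: 0.0178
grip_force: 39.9
```

>>> arm_command(
  xyz=[
    [0.08,-0.29,0],
  ],
  spin=[0],
)

```text
time: 11.2
tool_pos: [0.5475, -0.0428, 0.3248]
tool_rot: [-3.138, -0.0, 0.272]
contact_force: [-1.1, 8.6, 2.0]
opening: 0.0177
grip_force: 39.9
```

>>> arm_command(
  xyz=[
    [0.08,-0.29,0],
  ],
  spin=[0],
)

```text
time: 11.3
tool_pos: [0.5475, -0.0429, 0.3248]
tool_rot: [-3.138, -0.0, 0.272]
contact_force: [-1.4, 8.8, 2.5]
opening: 0.018
grip_force: 39.9
```

>>> arm_command(
  xyz=[
    [0.08,-0.29,0],
  ],
  spin=[0],
)

```text
time: 11.4
tool_pos: [0.5476, -0.0431, 0.3248]
tool_rot: [-3.138, 0.0, 0.272]
contact_force: [-2.3, 9.8, 2.2]
opening: 0.0178
grip_force: 39.9
```

>>> arm_command(
  xyz=[
    [0.08,-0.29,0],
  ],
  spin=[0],
)

```text
time: 11.5
tool_pos: [0.5476, -0.0432, 0.3248]
tool_rot: [-3.137, 0.0, 0.272]
contact_force: [-1.7, 10.6, 2.9]
opening: 0.0179
grip_force: 39.9
```

>>> arm_command(
  xyz=[
    [0,0,0],
    [0,0,0],
    [0,0,0],
  ],
  spin=[0,0,0],
)

```text
time: 11.8
tool_pos: [0.5476, -0.0431, 0.3248]
tool_rot: [-3.137, 0.0, 0.272]
contact_force: [-2.3, 9.8, 1.7]
opening: 0.0179
grip_force: 39.9
```

Run:
```python
from h import *
o=observe();print(o["contact_force"],o["tool_pos"])
```

```text
[-2.3461759   9.76347214  1.74452734] [ 0.54758066 -0.04313549  0.32478452]
```

>>> arm_command(
  xyz=[
    [-0.13,0.48,0],
    [-0.13,0.48,0],
    [-0.13,0.48,0],
    [-0.13,0.48,0],
    [-0.13,0.48,0],
    [-0.13,0.48,0],
    [0,0,0],
    [0,0,0],
  ],
  spin=[0,0,0,0,0,0,0,0],
)

```text
time: 12.6
tool_pos: [0.5473, -0.042, 0.3248]
tool_rot: [3.141, -0.0, 0.272]
contact_force: [-0.6, 3.6, 1.2]
opening: 0.0179
grip_force: 39.9
```

>>> arm_command(
  xyz=[
    [-0.13,0.48,0],
    [-0.13,0.48,0],
    [0,0,0],
  ],
  spin=[0,0,0],
)

```text
time: 12.9
tool_pos: [0.547, -0.0413, 0.3245]
tool_rot: [3.141, 0.0, 0.272]
contact_force: [-0.9, -0.2, -2.2]
opening: 0.0179
grip_force: 39.9
```

>>> arm_command(
  xyz=[
    [-0.13,0.48,0],
    [0,0,0],
  ],
  spin=[0,0],
)

```text
time: 13.1
tool_pos: [0.5468, -0.0406, 0.3246]
tool_rot: [3.141, 0.0, 0.272]
contact_force: [-0.1, -0.2, -1.4]
opening: 0.0179
grip_force: 39.9
```

>>> arm_command(
  xyz=[
    [0,0,2],
    [0,0,4],
    [0,0,8],
    [0,0,10],
    [0,0,10],
    [0,0,6],
    [-3.0,10.6,0],
    [-5.0,17.5,0],
    [-5.0,17.5,0],
    [-5.0,17.5,0],
    [-5.0,17.5,0],
    [-3.7,15,0],
    [0,0,0],
    [0,0,0],
  ],
  spin=[0,0,0,0,0,0,0,0,0,0,0,0,0,0],
)

```text
time: 14.5
tool_pos: [0.52, 0.0555, 0.3646]
tool_rot: [3.141, 0.0, 0.273]
contact_force: [0.2, 0.8, -1.4]
opening: 0.0181
grip_force: 39.9
```

```bash
python3 m2.py 3
```

```text
[520.   55.5 364.6] 15.66 [ 0.2  0.8 -1.4]
top fork 3 [489.   53.3 -16.4] ry -80.0 tcp ry -86.3 0
top 206 yaw 15.44 stop ry -214.6 boards ry [-2132.4   -87.3   -12.1] y [-1917.8   127.3   202.5]
scene fork 0 [520.   55.5  15.7] ry -86.3 tcp ry -86.3 0
scene 558 yaw 15.7 stop ry -215.7 boards ry [-185.2  -87.8  -12.6] y [ 30.5 127.9 203.2]
```

View pics/scene3.png

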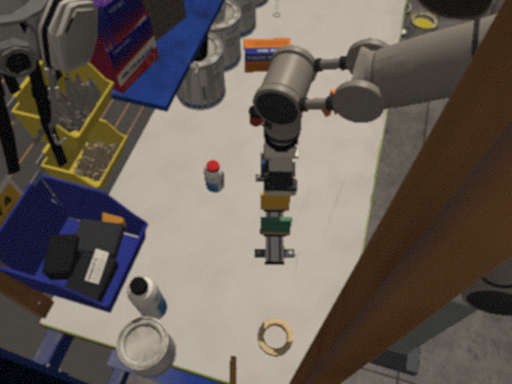

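>>> arm_command(
  xyz=[
    [0.2,-0.8,-5],
    [0,0,-7],
    [0,0,-3],
    [0,0,-1],
    [0,0,-1],
    [0,0,-0.7],
    [0,0,-0.7],
    [0,0,-0.7],
    [0,0,0],
  ],
  spin=[0,0,0,0,0,0,0,0,0],
)

```text
time: 15.5
tool_pos: [0.5203, 0.0543, 0.3455]
tool_rot: [3.142, 0.0, 0.272]
contact_force: [0.1, 1.0, -2.3]
opening: 0.0179
grip_force: 39.9
```

>>> arm_command(
  xyz=[
    [0,0,-0.7],
    [0,0,-0.7],
    [0,0,-1],
    [0,0,0],
  ],
  spin=[0,0,0,0],
)

```text
time: 15.9
tool_pos: [0.5203, 0.0543, 0.343]
tool_rot: [-3.142, 0.0, 0.272]
contact_force: [0.3, 0.1, -1.8]
opening: 0.0181
grip_force: 39.9
```

>>> arm_command(
  xyz=[
    [0,0,-3],
    [0,0,-5],
    [0,0,-5],
    [0,0,-4],
    [0,0,-1],
    [0,0,0],
  ],
  spin=[0,0,0,0,0,0],
)

```text
time: 16.5
tool_pos: [0.5203, 0.0543, 0.3249]
tool_rot: [-3.142, 0.0, 0.272]
contact_force: [0.2, 0.3, -1.3]
opening: 0.0178
grip_force: 39.9
```

>>> arm_command(
  xyz=[
    [0.27,-0.96,0],
    [0.27,-0.96,0],
    [0.27,-0.96,0],
    [0.27,-0.96,0],
    [0.54,-1.93,0],
    [0.54,-1.93,0],
  ],
  spin=[0,0,0,0,0,0],
)

```text
time: 17.1
tool_pos: [0.5223, 0.0474, 0.3253]
tool_rot: [-3.139, -0.0, 0.272]
contact_force: [0.0, 6.1, 0.4]
opening: 0.0179
grip_force: 39.9
```

>>> arm_command(
  xyz=[
    [0.67,-2.41,0],
    [0.81,-2.89,0],
    [0.81,-2.89,0],
    [0.81,-2.89,0],
    [0.81,-2.89,0],
    [0.81,-2.89,0],
    [0.81,-2.89,0],
    [0.81,-2.89,0],
    [0.81,-2.89,0],
    [0.81,-2.89,0],
    [0.81,-2.89,0],
    [0.81,-2.89,0],
    [0.81,-2.89,0],
    [0.81,-2.89,0],
    [0.81,-2.89,0],
    [0.54,-1.93,0],
    [0.27,-0.96,0],
    [0,0,0],
  ],
  spin=[0,0,0,0,0,0,0,0,0,0,0,0,0,0,0,0,0,0],
)

```text
time: 18.9
tool_pos: [0.5351, 0.0015, 0.3253]
tool_rot: [-3.14, -0.0, 0.272]
contact_force: [-2.1, 4.5, -0.6]
opening: 0.0176
grip_force: 39.9
```

>>> arm_command(
  xyz=[
    [0.27,-0.96,0],
    [0.27,-0.96,0],
    [0.27,-0.96,0],
    [0.27,-0.96,0],
    [0.27,-0.96,0],
    [0.27,-0.96,0],
    [0.13,-0.48,0],
  ],
  spin=[0,0,0,0,0,0,0],
)

```text
time: 19.6
tool_pos: [0.5368, -0.0046, 0.3253]
tool_rot: [-3.139, 0.0, 0.272]
contact_force: [-0.7, 6.1, 1.1]
opening: 0.0178
grip_force: 39.9
```

>>> arm_command(
  xyz=[
    [0.11,-0.38,0],
    [0.11,-0.38,0],
    [0.11,-0.38,0],
  ],
  spin=[0,0,0],
)

```text
time: 19.9
tool_pos: [0.5371, -0.0057, 0.3253]
tool_rot: [-3.139, -0.0, 0.272]
contact_force: [-0.6, 6.4, 0.4]
opening: 0.0179
grip_force: 39.9
```

>>> arm_command(
  xyz=[
    [0.08,-0.29,0],
    [0.08,-0.29,0],
  ],
  spin=[0,0],
)

```text
time: 20.1
tool_pos: [0.5373, -0.0063, 0.3253]
tool_rot: [-3.139, 0.0, 0.272]
contact_force: [-2.0, 6.2, 0.8]
opening: 0.0178
grip_force: 39.9
```

>>> arm_command(
  xyz=[
    [0.08,-0.29,0],
    [0.08,-0.29,0],
  ],
  spin=[0,0],
)

```text
time: 20.3
tool_pos: [0.5374, -0.0068, 0.3253]
tool_rot: [-3.139, -0.0, 0.272]
contact_force: [-1.1, 6.1, 0.7]
opening: 0.0177
grip_force: 39.9
```

>>> arm_command(
  xyz=[
    [0.08,-0.29,0],
  ],
  spin=[0],
)

```text
time: 20.4
tool_pos: [0.5375, -0.0071, 0.3253]
tool_rot: [-3.139, 0.0, 0.272]
contact_force: [-0.7, 5.0, 0.7]
opening: 0.018
grip_force: 39.9
```

>>> arm_command(
  xyz=[
    [0.08,-0.29,0],
  ],
  spin=[0],
)

```text
time: 20.5
tool_pos: [0.5376, -0.0074, 0.3253]
tool_rot: [-3.139, -0.0, 0.272]
contact_force: [-1.6, 5.6, 0.6]
opening: 0.0178
grip_force: 39.9
```

>>> arm_command(
  xyz=[
    [0.08,-0.29,0],
  ],
  spin=[0],
)

```text
time: 20.6
tool_pos: [0.5377, -0.0077, 0.3253]
tool_rot: [-3.139, -0.0, 0.272]
contact_force: [-0.8, 5.2, 0.3]
opening: 0.0175
grip_force: 39.9
```

>>> arm_command(
  xyz=[
    [0.08,-0.29,0],
  ],
  spin=[0],
)

```text
time: 20.7
tool_pos: [0.5378, -0.008, 0.3253]
tool_rot: [-3.139, -0.0, 0.272]
contact_force: [-0.6, 6.7, 1.6]
opening: 0.0179
grip_force: 39.9
```

>>> arm_command(
  xyz=[
    [0.05,-0.19,0],
  ],
  spin=[0],
)

```text
time: 20.8
tool_pos: [0.5378, -0.0081, 0.3253]
tool_rot: [-3.139, -0.0, 0.272]
contact_force: [-0.9, 7.0, 1.3]
opening: 0.0178
grip_force: 39.9
```

>>> arm_command(
  xyz=[
    [0.08,-0.29,0],
  ],
  spin=[0],
)

```text
time: 20.9
tool_pos: [0.5378, -0.0082, 0.3253]
tool_rot: [-3.138, -0.0, 0.272]
contact_force: [-1.7, 8.8, 1.3]
opening: 0.0178
grip_force: 39.9
```

>>> arm_command(
  xyz=[
    [0.05,-0.19,0],
  ],
  spin=[0],
)

```text
time: 21.0
tool_pos: [0.5378, -0.0083, 0.3253]
tool_rot: [-3.138, 0.0, 0.272]
contact_force: [-2.0, 8.9, 2.1]
opening: 0.0179
grip_force: 39.9
```

>>> arm_command(
  xyz=[
    [0.05,-0.19,0],
  ],
  spin=[0],
)

```text
time: 21.1
tool_pos: [0.5379, -0.0083, 0.3253]
tool_rot: [-3.138, 0.0, 0.272]
contact_force: [-1.5, 9.3, 1.8]
opening: 0.018
grip_force: 39.9
```

>>> arm_command(
  xyz=[
    [0,0,0],
    [0,0,0],
  ],
  spin=[0,0],
)

```text
time: 21.3
tool_pos: [0.5378, -0.0083, 0.3253]
tool_rot: [-3.138, 0.0, 0.272]
contact_force: [-2.1, 9.4, 1.4]
opening: 0.0178
grip_force: 39.9
```

>>> arm_command(
  xyz=[
    [0,0,0],
    [0,0,0],
  ],
  spin=[0,0],
)

```text
time: 21.5
tool_pos: [0.5379, -0.0083, 0.3253]
tool_rot: [-3.138, 0.0, 0.272]
contact_force: [-1.7, 8.5, 1.8]
opening: 0.018
grip_force: 39.9
```

>>> arm_command(
  xyz=[
    [-0.13,0.48,0],
    [-0.13,0.48,0],
    [-0.13,0.48,0],
    [-0.13,0.48,0],
    [-0.13,0.48,0],
    [-0.13,0.48,0],
    [-0.13,0.48,0],
    [-0.13,0.48,0],
    [0,0,0],
    [0,0,0],
  ],
  spin=[0,0,0,0,0,0,0,0,0,0],
)

```text
time: 22.5
tool_pos: [0.5373, -0.0061, 0.3251]
tool_rot: [3.141, 0.0, 0.272]
contact_force: [0.4, 0.7, -1.0]
opening: 0.0176
grip_force: 39.9
```

>>> arm_command(
  xyz=[
    [0,0,2],
    [0,0,4],
    [0,0,8],
    [0,0,10],
    [0,0,10],
    [0,0,6],
    [-3.1,11.1,0],
    [-6,21.5,0],
    [-6,21.5,0],
    [-6,21.5,0],
    [-6,21.5,0],
    [-5,18,0],
    [-3.5,12,0],
    [-1.5,6,0],
    [0,0,0],
    [0,0,0],
  ],
  spin=[0,0,0,0,0,0,0,0,0,0,0,0,0,0,0,0],
)

```text
time: 24.1
tool_pos: [0.5002, 0.1269, 0.3651]
tool_rot: [3.141, 0.0, 0.272]
contact_force: [-0.2, -0.5, -1.6]
opening: 0.0175
grip_force: 39.9
```

```bash
python3 m2.py 4
```

```text
[500.2 126.9 365.1] 15.59 [-0.2 -0.5 -1.6]
top fork 2 [475.6 112.9  59. ] ry -19.0 tcp ry -12.2 0
top 376 yaw 15.42 stop ry -214.6 boards ry [-149.7  -90.6  -11.7] y [ 64.8 124.  202.9]
scene fork 0 [500.2 126.9  15.6] ry -12.2 tcp ry -12.2 0
scene 174 yaw 15.94 stop ry -209.2 boards ry [-150.9  -86.2  -12.8] y [ 58.4 123.  196.4]
```

>>> arm_command(
  xyz=[
    [0,0,-5],
    [0,0,-8],
    [0,0,-3],
    [0,0,-1],
    [0,0,-1],
    [0,0,-0.7],
    [0,0,-0.7],
    [0,0,-0.7],
    [0,0,0],
  ],
  spin=[0,0,0,0,0,0,0,0,0],
)

```text
time: 25.1
tool_pos: [0.5001, 0.1272, 0.345]
tool_rot: [3.141, 0.0, 0.272]
contact_force: [-0.0, -0.2, -2.0]
opening: 0.0175
grip_force: 39.9
```

>>> arm_command(
  xyz=[
    [0,0,-0.7],
    [0,0,-0.7],
    [0,0,-1],
    [0,0,0],
  ],
  spin=[0,0,0,0],
)

```text
time: 25.5
tool_pos: [0.5001, 0.1272, 0.3425]
tool_rot: [3.142, 0.0, 0.272]
contact_force: [-0.4, -0.6, -1.7]
opening: 0.0176
grip_force: 39.9
```

>>> arm_command(
  xyz=[
    [0,0,-3],
    [0,0,-5],
    [0,0,-5],
    [0,0,-4],
    [0,0,-0.5],
    [0,0,0],
    [0.27,-0.96,0],
    [0.27,-0.96,0],
    [0.27,-0.96,0],
    [0.27,-0.96,0],
    [0.54,-1.93,0],
    [0.54,-1.93,0],
  ],
  spin=[0,0,0,0,0,0,0,0,0,0,0,0],
)

```text
time: 26.7
tool_pos: [0.5021, 0.1203, 0.3253]
tool_rot: [-3.139, -0.0, 0.272]
contact_force: [-1.2, 5.7, -0.6]
opening: 0.0175
grip_force: 39.9
```

>>> arm_command(
  xyz=[
    [0.67,-2.41,0],
    [0.81,-2.89,0],
    [0.81,-2.89,0],
    [0.81,-2.89,0],
    [0.81,-2.89,0],
    [0.81,-2.89,0],
    [0.81,-2.89,0],
    [0.81,-2.89,0],
    [0.81,-2.89,0],
    [0.81,-2.89,0],
    [0.81,-2.89,0],
    [0.81,-2.89,0],
    [0.81,-2.89,0],
    [0.81,-2.89,0],
    [0.81,-2.89,0],
    [0.81,-2.89,0],
    [0.81,-2.89,0],
  ],
  spin=[0,0,0,0,0,0,0,0,0,0,0,0,0,0,0,0,0],
)

```text
time: 28.4
tool_pos: [0.5157, 0.0716, 0.3253]
tool_rot: [-3.139, -0.0, 0.272]
contact_force: [-0.9, 6.3, 0.5]
opening: 0.0178
grip_force: 39.9
```

>>> arm_command(
  xyz=[
    [0.81,-2.89,0],
    [0.81,-2.89,0],
    [0.81,-2.89,0],
    [0.81,-2.89,0],
    [0.81,-2.89,0],
    [0.81,-2.89,0],
    [0.81,-2.89,0],
    [0.81,-2.89,0],
    [0.81,-2.89,0],
    [0.81,-2.89,0],
    [0.81,-2.89,0],
    [0.54,-1.93,0],
    [0.27,-0.96,0],
    [0,0,0],
  ],
  spin=[0,0,0,0,0,0,0,0,0,0,0,0,0,0],
)

```text
time: 29.8
tool_pos: [0.5254, 0.0368, 0.3253]
tool_rot: [-3.139, 0.0, 0.272]
contact_force: [-1.2, 5.0, 0.3]
opening: 0.0177
grip_force: 39.9
```

>>> arm_command(
  xyz=[
    [0.27,-0.96,0],
    [0.27,-0.96,0],
    [0.27,-0.96,0],
    [0.27,-0.96,0],
    [0.27,-0.96,0],
    [0.27,-0.96,0],
    [0.27,-0.96,0],
    [0.11,-0.38,0],
  ],
  spin=[0,0,0,0,0,0,0,0],
)

```text
time: 30.6
tool_pos: [0.5273, 0.0299, 0.3253]
tool_rot: [-3.139, 0.0, 0.272]
contact_force: [-0.9, 6.6, 0.5]
opening: 0.0177
grip_force: 39.9
```

>>> arm_command(
  xyz=[
    [0.11,-0.38,0],
    [0.11,-0.38,0],
  ],
  spin=[0,0],
)

```text
time: 30.8
tool_pos: [0.5275, 0.0291, 0.3253]
tool_rot: [-3.139, 0.0, 0.272]
contact_force: [-1.5, 5.6, 1.0]
opening: 0.0179
grip_force: 39.9
```

>>> arm_command(
  xyz=[
    [0.08,-0.29,0],
    [0.08,-0.29,0],
  ],
  spin=[0,0],
)

```text
time: 31.0
tool_pos: [0.5277, 0.0286, 0.3253]
tool_rot: [-3.139, 0.0, 0.272]
contact_force: [-1.3, 5.6, 0.7]
opening: 0.0178
grip_force: 39.9
```

>>> arm_command(
  xyz=[
    [0.08,-0.29,0],
    [0.08,-0.29,0],
  ],
  spin=[0,0],
)

```text
time: 31.2
tool_pos: [0.5278, 0.028, 0.3253]
tool_rot: [-3.139, 0.0, 0.272]
contact_force: [-2.1, 5.9, 1.1]
opening: 0.0179
grip_force: 39.9
```

>>> arm_command(
  xyz=[
    [0.08,-0.29,0],
  ],
  spin=[0],
)

```text
time: 31.3
tool_pos: [0.5279, 0.0277, 0.3253]
tool_rot: [-3.139, 0.0, 0.272]
contact_force: [-1.6, 6.1, 0.2]
opening: 0.0177
grip_force: 39.9
```

>>> arm_command(
  xyz=[
    [0.08,-0.29,0],
    [0.08,-0.29,0],
  ],
  spin=[0,0],
)

```text
time: 31.5
tool_pos: [0.5281, 0.0271, 0.3253]
tool_rot: [-3.139, 0.0, 0.272]
contact_force: [-1.5, 5.1, 0.8]
opening: 0.0179
grip_force: 39.9
```

>>> arm_command(
  xyz=[
    [0.08,-0.29,0],
  ],
  spin=[0],
)

```text
time: 31.6
tool_pos: [0.5282, 0.0268, 0.3253]
tool_rot: [-3.139, 0.0, 0.272]
contact_force: [-1.6, 6.4, 1.4]
opening: 0.0177
grip_force: 39.9
```

>>> arm_command(
  xyz=[
    [0.08,-0.29,0],
  ],
  spin=[0],
)

```text
time: 31.7
tool_pos: [0.5282, 0.0267, 0.3253]
tool_rot: [-3.139, 0.0, 0.272]
contact_force: [-1.7, 6.9, 1.1]
opening: 0.0177
grip_force: 39.9
```

>>> arm_command(
  xyz=[
    [0.05,-0.19,0],
  ],
  spin=[0],
)

```text
time: 31.8
tool_pos: [0.5282, 0.0266, 0.3253]
tool_rot: [-3.138, 0.0, 0.272]
contact_force: [-2.5, 8.5, 1.8]
opening: 0.0176
grip_force: 39.9
```

>>> arm_command(
  xyz=[
    [0.08,-0.29,0],
  ],
  spin=[0],
)

```text
time: 31.9
tool_pos: [0.5283, 0.0265, 0.3253]
tool_rot: [-3.138, 0.0, 0.272]
contact_force: [-1.7, 8.6, 1.9]
opening: 0.0177
grip_force: 39.9
```

>>> arm_command(
  xyz=[
    [0,0,0],
  ],
  spin=[0],
)

```text
time: 32.0
tool_pos: [0.5283, 0.0265, 0.3253]
tool_rot: [-3.138, 0.0, 0.272]
contact_force: [-1.8, 7.7, 1.5]
opening: 0.0177
grip_force: 39.9
```

>>> arm_command(
  xyz=[
    [0,0,0],
    [0,0,0],
  ],
  spin=[0,0],
)

```text
time: 32.2
tool_pos: [0.5283, 0.0265, 0.3253]
tool_rot: [-3.138, 0.0, 0.272]
contact_force: [-0.7, 7.9, 0.6]
opening: 0.0177
grip_force: 39.9
```

A bit more, to match the previous bearing (about 9 N in total).

>>> arm_command(
  xyz=[
    [0.05,-0.19,0],
  ],
  spin=[0],
)

```text
time: 32.3
tool_pos: [0.5283, 0.0264, 0.3253]
tool_rot: [-3.138, 0.0, 0.272]
contact_force: [-1.9, 9.3, 1.5]
opening: 0.0178
grip_force: 39.9
```

>>> arm_command(
  xyz=[
    [0.05,-0.19,0],
    [0,0,0],
  ],
  spin=[0,0],
)

```text
time: 32.5
tool_pos: [0.5283, 0.0264, 0.3253]
tool_rot: [-3.137, 0.0, 0.272]
contact_force: [-1.2, 9.7, 1.9]
opening: 0.0178
grip_force: 39.9
```

>>> arm_command(
  xyz=[
    [0,0,0],
    [0,0,0],
  ],
  spin=[0,0],
)

```text
time: 32.7
tool_pos: [0.5283, 0.0263, 0.3253]
tool_rot: [-3.137, 0.0, 0.272]
contact_force: [-1.5, 9.1, 2.1]
opening: 0.0178
grip_force: 39.9
```

Good. Back off, lift, and check the gaps.

>>> arm_command(
  xyz=[
    [-0.13,0.48,0],
    [-0.13,0.48,0],
    [-0.13,0.48,0],
    [-0.13,0.48,0],
    [-0.13,0.48,0],
    [-0.13,0.48,0],
    [-0.13,0.48,0],
    [-0.13,0.48,0],
    [0,0,0],
    [0,0,0],
  ],
  spin=[0,0,0,0,0,0,0,0,0,0],
)

```text
time: 33.7
tool_pos: [0.5278, 0.0285, 0.3251]
tool_rot: [3.141, -0.0, 0.272]
contact_force: [-1.0, 0.5, -1.4]
opening: 0.0178
grip_force: 39.9
```

>>> arm_command(
  xyz=[
    [0,0,2],
    [0,0,4],
    [0,0,8],
    [0,0,10],
    [0,0,10],
    [0,0,6],
    [-4,-11,0],
    [-8,-21,0],
    [-9,-25,0],
    [-9,-25,0],
    [-9,-25,0],
    [-9,-25,0],
    [-9,-25,0],
    [-9,-25,0],
    [-8,-16,0],
    [-4,-10,0],
    [0,0,0],
    [0,0,0],
  ],
  spin=[0,0,0,0,0,0,0,0,0,0,0,0,0,0,0,0,0,0],
)

```text
time: 35.5
tool_pos: [0.4497, -0.1792, 0.3651]
tool_rot: [-3.141, -0.0, 0.272]
contact_force: [0.4, 0.4, -1.2]
opening: 0.0178
grip_force: 39.9
```

```bash
sed 's/54,124,199/30,66,102/' m2.py > m3.py; python3 m3.py 5
```

```text
[ 449.7 -179.2  365.1] 15.57 [ 0.4  0.4 -1.2]
top fork 0 [ 449.7 -179.2   15.6] ry -293.4 tcp ry -293.4 0
top 449 yaw 15.37 stop ry -214.9 boards ry [-184.8 -148.8 -112.9] y [ 30.1  66.1 102. ]
scene fork 101 [ 450.6 -178.7   16.6] ry -293.1 tcp ry -293.4 51
scene 1166 yaw 15.59 stop ry -215.5 boards ry [-185.4 -149.4 -113.5] y [ 30.1  66.1 101.9]
```

View pics/scene5.png

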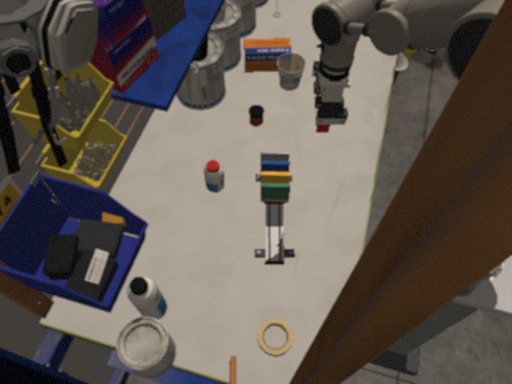

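The picture shows the three boards evenly spaced near the stop, around (275,175), and the fork held over clear bench at (322,127). The fit gives board offsets of 30.1, 36.0 and 35.9 mm, as wanted. Next I'll lower the fork.

>>> arm_command(
  xyz=[
    [0,0,-12],
    [0,0,-25],
    [0,0,-25],
    [0,0,-25],
    [0,0,-20],
    [0,0,-12],
    [0,0,-6],
    [0,0,-3],
    [0,0,-1.5],
    [0,0,0],
    [0,0,-0.5],
    [0,0,0],
  ],
  spin=[0,0,0,0,0,0,0,0,0,0,0,0],
)

```text
time: 36.8
tool_pos: [0.4498, -0.1794, 0.2355]
tool_rot: [3.141, -0.001, 0.272]
contact_force: [0.6, 0.0, -1.6]
opening: 0.0178
grip_force: 39.9
```

>>> arm_command(
  xyz=[
    [0,0,-0.5],
    [0,0,-0.5],
    [0,0,0],
  ],
  spin=[0,0,0],
)

```text
time: 37.1
tool_pos: [0.4497, -0.1794, 0.2341]
tool_rot: [3.142, 0.0, 0.272]
contact_force: [0.2, -0.3, -1.1]
opening: 0.0177
grip_force: 39.9
```

>>> arm_command(
  xyz=[
    [0,0,-0.5],
    [0,0,-0.5],
    [0,0,0],
  ],
  spin=[0,0,0],
)

```text
time: 37.4
tool_pos: [0.4497, -0.1793, 0.233]
tool_rot: [-3.142, 0.0, 0.272]
contact_force: [-0.4, -0.0, -1.9]
opening: 0.0181
grip_force: 39.9
```

>>> arm_command(
  xyz=[
    [0,0,-0.4],
    [0,0,0],
  ],
  spin=[0,0],
)

```text
time: 37.6
tool_pos: [0.4498, -0.1793, 0.2328]
tool_rot: [3.141, -0.0, 0.272]
contact_force: [1.0, -0.4, -0.4]
opening: 0.0179
grip_force: 39.9
```

>>> arm_command(
  xyz=[
    [0,0,0],
    [0,0,0],
    [0,0,0],
    [0,0,0],
    [0,0,0],
    [0,0,0],
  ],
  spin=[0,0,0,0,0,0],
  jaw=0.2,
)

```text
time: 38.2
tool_pos: [0.4498, -0.1793, 0.2327]
tool_rot: [3.141, -0.0, 0.272]
contact_force: [-0.8, 0.2, -0.5]
opening: 0.0547
grip_force: 0.0
```

>>> arm_command(
  xyz=[
    [0,0,5],
    [0,0,15],
    [0,0,25],
    [0,0,30],
    [0,0,30],
    [0,0,25],
    [0,0,10],
    [0,-20,0],
    [0,-30,0],
    [0,-30,0],
    [0,-30,0],
    [0,-20,0],
    [0,0,0],
  ],
  spin=[0,0,0,0,0,0,0,0,0,0,0,0,0],
)

```text
time: 39.5
tool_pos: [0.4494, -0.3114, 0.3716]
tool_rot: [-3.141, 0.001, 0.27]
contact_force: [-0.5, 0.3, 0.6]
opening: 0.0551
grip_force: 0.0
```

Run:
```python
from h import *; from fit import *
for n in("top","scene"):
    c=read_camera(n);P=cloud(c).reshape(-1,3)*1000;P=P[c["depth"].ravel()>0]
    m=(abs(P[:,0]-450)<45)&(abs(P[:,1]+179)<45)&(P[:,2]>9)&(P[:,2]<105)
    r=solve(fork_res,[[450,-179,.272]],P[m])[0];print(n,m.sum(),np.round(r.x,3),round(r.cost),P[m][:,2].max() if m.any() else 0)
    m=(P[:,0]>440)&(P[:,0]<610)&(P[:,1]>-105)&(P[:,1]<170)&(P[:,2]>80)&(P[:,2]<122)
    r=solve(rail_res,[[553,-65,.272,30,66,102]],P[m])[0];print(np.round(r.x,2))
    if n=="scene": cv2.imwrite("pics/f.png",cv2.resize(c["img"][60:220,200:400],None,fx=3,fy=3)[...,::-1])
```

```text
top 190 [ 4.48023e+02 -1.78877e+02  2.94000e-01] 343 98.31941520631004
[ 5.5332e+02 -6.8800e+01  2.7000e-01  3.0140e+01  6.6390e+01  1.0261e+02]
scene 285 [ 4.50822e+02 -1.79157e+02  2.60000e-01] 242 97.8432253545195
[ 5.5698e+02 -6.8630e+01  2.7000e-01  3.0050e+01  6.6300e+01  1.0206e+02]
```

View pics/f.png

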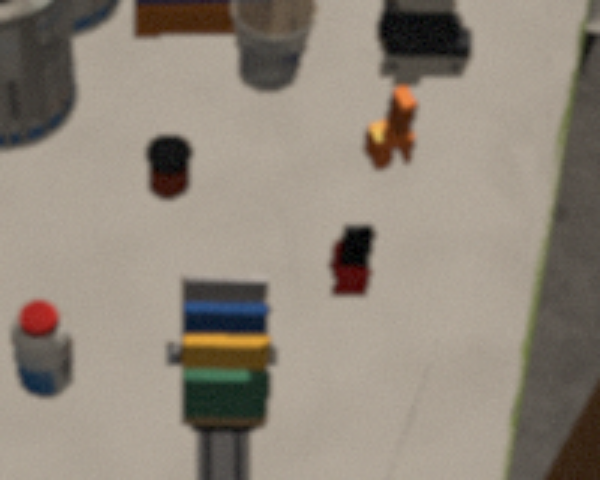

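The fork stands upright and released at (352,262) in the crop, well clear of the rail. The boards are evenly spaced at (225,340).

```bash
python3 -c "
from cell import *
print(hand_in())"
```

```text
the job is handed in; nothing more can be done
None
```

The job is handed in (it returned no verdict): both cameras put the stop-blue, blue-yellow and yellow-green gaps at about 24 mm (all within 0.3 mm), with the fork standing upright and released on the bench, clear of the rail, at about 39.5 s of the 69 s allowed.

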